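# Find the stamped parts crate and push it over the dispatch line

## Robot

A 6-joint arm with a two-finger parallel gripper is mounted at the origin on a cart in front of the work surface, level with it; the furniture and walls round the work are solid. World frame = base frame: x ahead of the robot, y to its left, z up, the work surface at z = 0. Lengths are in mm, angles in degrees, forces in N, time in s.
With the tool pointing down it reaches from about 300 to 850 mm from the base axis. Payload 4.2 kg.
Tool frame: the origin (TCP) lies at the very end of the fingers, on their centre line; the grasp point (between the pads) lies 19 mm behind it (env.grip_depth is the distance from the TCP to the grasp point, in mm); z points along the fingers, y is the line along which they close (so a half turn about z gives the same grasp; the last joint's range is limited). The gripper opens to 91 mm and grips with 3 to 60 N. Pads are 32 mm wide; open, the fingers measure 118 mm over their backs; the gripper's body (76 mm by 178 mm) begins 60 mm behind the grasp point.
Start: joints at [-69.213, 18.312, 89.639, -0, 72.044, -1.146], TCP at [214.778, -533.398, 213.976] pointing down, gripper open.
Joint ranges: [-177.97, 177.97], [-48.28, 115.42], [12.27, 149.76], [-77.06, 257.06], [2.81, 150.46], [-146.56, 146.56]. Speed limits (degrees/s): [147.25, 147.25, 180, 180, 180, 180].

## Interface

Orientations are given as [roll, pitch, yaw] about the fixed x, y, z axes, in that order (R = Rz(yaw) Ry(pitch) Rx(roll)).
In Python, from workcell import env, cams gives the robot as it stands.
- The arm moves only by the tool apply_moves, never from a script. Its argument "deltas" is a list of rows, each a list of 5 numbers: the shift along the tool's x, y, z in m, then the turn about the tool's z in rad, then the opening, from -1 (shut) to 1 (fully open), so that 0 is half open. In form: [[tx, ty, tz, roll, gripper], ...]. A call has 1 to 5 rows; each row is the pose to reach, as a shift and turn from the pose commanded when the call began, along the tool's axes at that moment; what a row does not reach only later rows make up. A row lasts 1/10 s, in which the tool goes at most 50 mm and 8.59 degrees, less where a joint would pass 70% of its speed; a pose out of reach is approached as far as the arm can. A call with a gripper value outside its range is refused whole. The fingers move at their own pace and stop on an object; "grip_force" is the grip in N (left out, the last holds). Time passes only in rows, so rows that repeat a pose let the fingers close. It gives the time, the measured TCP pose, the force, the opening and the grip force at its end, in the units of the state.
- env.state(): the state, without advancing time (a new reading comes with each control period).
- cams.grab_frame(name): name is "scene" or "top" or "wrist"; returns the picture (480x640x3 uint8, blue, green, red); there is no depth.
- cams.get_calibration(name): a dict with "mtx" (3x3 intrinsics, pixels), "k1" (the pictures are not rectified: a ray, as slopes to the right and down, at radius r is drawn at 1 + k1 r^2 times it, then the intrinsics apply), "eye" and "attitude" of the camera in the world; the wrist camera has in their place "tool_from_camera" (4x4, takes a point from camera to tool coordinates, whose origin is the TCP and whose axes are the flange's). Camera axes: x right, y down, z forward; pixel columns grow to the right and rows downward; lengths in mm; the calibration is good to about 2 mm. A picture is of the moment at which its call begins: read the wrist's pose just before it. get_calibration takes no time and is no camera call.
- env.job_done(): hands the job in; it is judged then, once.
The state is a dict: "time_s": time; "qpos": joint angles; "qvel": joint speeds; "effort": joint torques, N m; "ee_pos": TCP position; "ee_rot": TCP orientation; "force": force on the tool from outside, world axes, zero at the start; "torque": the same for the moment, N m; "gripper_width": finger opening in mm; "gripper_force": force on a finger pad.
Only numpy, scipy, OpenCV 4.12 (cv2) and the standard library are available. Lean on these libraries where they do the work, as an engineer would, in place of code of your own. Each camera call takes 0.05 s, during which the arm holds its last target. There are 200 camera calls.

## Task

Tip both small plywood crates over, away from the robot, so that each lies on its far long side with its bottom facing the robot, and look which bottom carries the raised oval stamp plate. Once both lie tipped, push the stamped crate straight ahead along the bench until its bottom has just crossed the tape line (no more than 3 cm beyond it), and leave the other one lying where it fell, short of the line. Only push with the fingers, lift and carry nothing, and do not disturb the steel bar, the ring and the bolt standing nearby.

Things in the scene. Friction and masses are not known exactly. Their poses are not given: they have to be found in the camera images.
- crate_a: One of two outwardly alike empty open plywood crates, upright, side by side in either order: 56 mm deep (x), 120 wide (y), 84 high (z), walls 5 mm, 0.2 to 0.45 kg. Origin: centre of the underside at sole level; x points away from the robot (yaw within 0.32 rad), z to the open top. Two skids 8 mm high, 10 mm wide run along y under its front and back edges; the bottom between is recessed 8 mm.
- crate_b: The other crate, same sizes, origin and axes. Exactly one of the two has the stamp on its bottom, centred between the skids: a raised oval plate, blackened, 72 mm (along y) by 26 mm, 4 mm proud of the pale plywood, to be seen or felt; the other bottom is bare. Only the bottom tells which is stamped, not the names.
- crate_a_push (a point): Middle of crate_a's near wall, 70 mm above its soles. A steady push here in the crate's x direction tips it over its far bottom edge with little sliding; past about 35 degrees it falls by itself. Tipped, its x points down, the origin is 28 mm up, and the bottom is upright, 120 mm wide and 56 mm high, facing the robot.
- crate_b_push (a point): The same point on crate_b, which tips in the same way.
- line: The dispatch line: a flat strip of pale tape stuck across the bench beyond both crates, 25 mm wide (its x) and 660 mm long (its y), too thin to feel. Origin in its middle; x points across it, away from the robot.
- square_bar: Bystander: aluminium square bar standing on end, 34x34x82 mm, to the left of the crates. Origin at the centre of its foot.
- spacer_ring: Bystander: steel ring lying flat, 48 mm across, 18 mm high, to the right of the crates. Origin at the centre of its underside.
- bolt_m12_2: Bystander: hex bolt standing on its head, 22 mm across, 48 mm high, between the two crates. Origin at the centre of its foot.
There are look-alikes about, which are no part of the job. What is shaped like the crate_b but blue or orange is not meant.

How it is judged:
By the outcome, as a careful person would: the job done as asked, in the order asked, and still so for the second after the job is handed in, with the robot touching nothing.
It also fails if it takes over 61 s, if anything falls off the work surface, if the arm or the gripper's body presses on something with over 40 N, if the wrist force passes 120 N, or if a joint passes its speed limit or range.

## Working session

There is one attempt and no reset: what is moved stays moved. The work goes in short steps, Python scripts to look and compute and a tool call to move; the robot and the scene stay as the last step left them, time stands still between calls to the robot, and variables do not carry over. Pictures are saved under pics/ and viewed, at most 10 in all, crops included, and the job is handed in when it is done.

Besides the shell and the picture viewer there is one more tool, called after "Emit:" by a JSON object that holds its "op" and its "data", one argument or row to a line. apply_moves: Moves the arm, as the interface text tells. Its arguments: {"type":"object","properties":{"deltas":{"type":"array"},"grip_force":{"type":"number"}},"required":["deltas"]}

```bash
mkdir -p pics
cat > h.py <<'E'
import numpy as np, cv2
from scipy.spatial.transform import Rotation as R
from workcell import env, cams
def px2w(name,u,v,z=0,plane=None):
    c=cams.get_calibration(name); K=np.array(c["mtx"]); 
    d=np.array([(u-K[0,2])/K[0,0],(v-K[1,2])/K[1,1]])
    s=d.copy()
    for _ in range(20): s=d/(1+c["k1"]*(s@s))
    A=np.array(c["attitude"]); 
    if A.shape!=(3,3): A=R.from_euler('xyz',A,degrees=True).as_matrix()
    e=np.array(c["eye"]); r=A@np.array([s[0],s[1],1])
    return e+r*(z-e[2])/r[2]
E
python3 - <<'E'
from h import *
for n in("scene","top"):
    cv2.imwrite(f"pics/{n}0.png",cams.grab_frame(n)); print(cams.get_calibration(n))
print(cams.get_calibration("wrist")); print(env.state())
E
```

```text
{'mtx': array([[476.88227702,   0.        , 320.81530979],
       [  0.        , 476.88227702, 248.5171412 ],
       [  0.        ,   0.        ,   1.        ]]), 'k1': 0.03579712308301852, 'eye': array([-106.69810428,  726.09482755,  866.79033223]), 'attitude': array([-1.31272633e+02, -6.01682714e-02, -1.41498791e+02])}
{'mtx': array([[586.11319778,   0.        , 316.01955053],
       [  0.        , 586.11319778, 238.09937715],
       [  0.        ,   0.        ,   1.        ]]), 'k1': -0.04233342221629619, 'eye': array([ 387.00952028,   20.81770869, 1326.69843477]), 'attitude': array([-1.76398271e+02, -1.31031114e-01, -8.97279808e+01])}
{'mtx': array([[373.8064663 ,   0.        , 325.72908604],
       [  0.        , 373.8064663 , 239.18538382],
       [  0.        ,   0.        ,   1.        ]]), 'k1': -0.026815930753817597, 'tool_from_camera': array([[-1.97192259e-04, -9.59851633e-01, -2.80508116e-01,
         7.93409730e+01],
       [ 9.99999191e-01, -5.41872634e-04,  1.15121529e-03,
         1.17755483e+00],
       [-1.25699555e-03, -2.80507662e-01,  9.59850963e-01,
        -1.69604755e+02],
       [ 0.00000000e+00,  0.00000000e+00,  0.00000000e+00,
         1.00000000e+00]])}
{'time_s': 0.1, 'qpos': array([-6.92140804e+01,  1.83458739e+01,  8.97004207e+01, -1.87329519e-04,
        7.20468356e+01, -1.14767612e+00]), 'qvel': array([-0.03634993, -0.08490838, -0.10743278, -0.02355301, -0.00014487,
        0.00346421]), 'effort': array([-2.39749204e-05, -4.13332987e+01, -2.32509917e+01,  7.28518981e-02,
        4.21673153e-02, -5.08384767e-05]), 'ee_pos': array([ 214.59365456, -532.93762892,  213.21867148]), 'ee_rot': array([-1.79906885e+02, -1.68726394e-03,  2.19336522e+01]), 'force': array([ 0.44463396, -0.37811945,  0.4774281 ]), 'torque': array([-0.00409837, -0.02078507, -0.00749   ]), 'gripper_force': 0.0, 'gripper_width': 91.37229856322386}
```

View pics/top0.png

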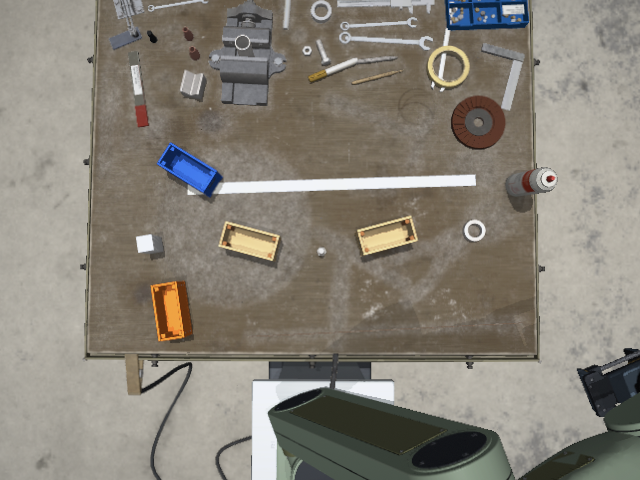

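View pics/scene0.png

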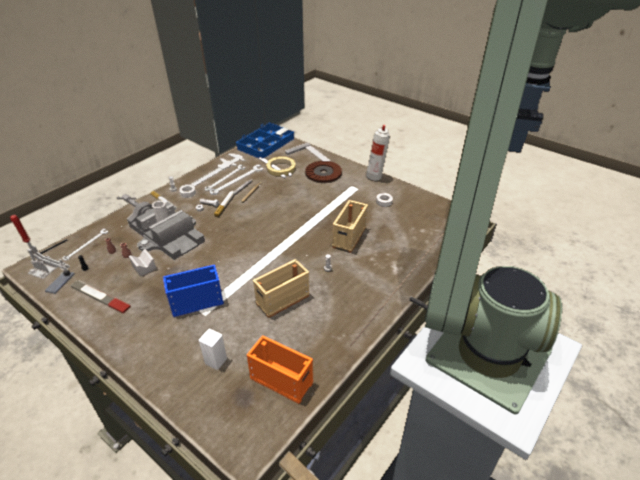

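The top view shows the left plywood crate at about (250,241), the right one at (387,236), the bolt at (321,252), the ring at (475,231), the bar at (147,244), and the tape from about (188,191) to (475,180). I'll enlarge this area to read the corners.

Run:
```python
from h import *
i=cv2.imread("pics/top0.png")[165:275,205:435]
cv2.imwrite("pics/c1.png",cv2.resize(i,None,fx=3.4,fy=3.4,interpolation=cv2.INTER_CUBIC))
```

```text
(no output)
```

View pics/c1.png

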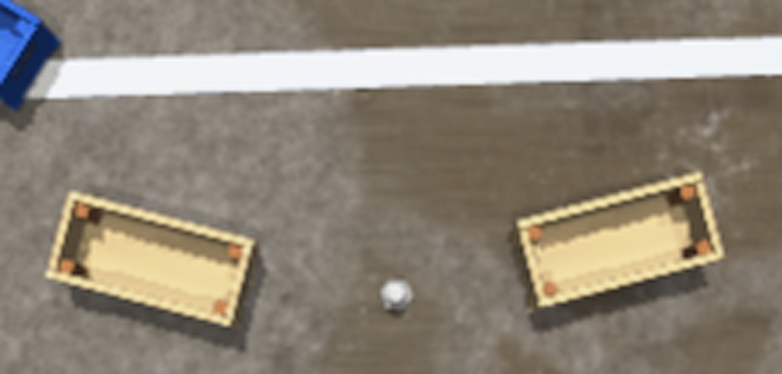

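The crop shows the top-rim corners. Left crate: (70,192), (255,240), (232,326), (47,276). Right crate: (517,222), (701,173), (723,257), (537,307). Bolt head at (396,295). The tape runs through (400,50/88).

Run:
```python
from h import *
P=lambda x,y,z:px2w("top",205+x/3.4-.35,165+y/3.4-.35,z)[:2]
for n,c in(("L",[(70,192),(255,240),(232,326),(47,276)]),("R",[(517,222),(701,173),(723,257),(537,307)])):
    w=np.array([P(*p,84) for p in c]); m=w.mean(0)
    e=(w[0]+w[3]-w[1]-w[2])/2; yaw=np.arctan2(-e[0],e[1]); x=np.array([np.cos(yaw),np.sin(yaw)])
    print(n,w.round(),m.round(1),"yaw",np.degrees(yaw).round(1),"len",np.hypot(*e).round(),"push",(m-28*x).round(1),"dep",np.linalg.norm(w[0]-w[3]))
print("bolt",P(396,295,48))
for p in((60,60),(780,38),(50,99),(780,76)):print("tape",P(*p,0))
print("ring",px2w("top",475,231,18),"bar",px2w("top",146,244,82))
for p in((161,145),(220,182),(212,194),(157,160)): print("blue",px2w("top",*p,84))
```

```text
L [[501. 212.]
 [471.  96.]
 [417. 110.]
 [448. 225.]] [459.1 160.6] yaw -14.5 len 120.0 push [432.  167.7] dep 54.48007575584296
R [[ 483.  -68.]
 [ 514. -184.]
 [ 462. -197.]
 [ 430.  -81.]] [ 472.3 -132.4] yaw 15.2 len 120.0 push [ 445.3 -139.7] dep 54.58275604197894
bolt [438.44079782   7.00205778]
tape [597.20223863 232.87011394]
tape [ 614.70565974 -251.39136909]
tape [570.78321792 239.17081705]
tape [ 588.90504971 -251.14396021]
ring [ 487.13352777 -339.00319143   18.        ] bar [450.98680603 380.8889754   82.        ]
blue [664.48678227 353.1185717   84.        ]
blue [584.51641515 224.3786421   84.        ]
blue [558.58512109 241.08963631  84.        ]
blue [631.77761899 360.95656303  84.        ]
```

Emit:
{"op": "apply_moves", "data": {
  "deltas": [
    [0.04,-0.03,0,0.06,0.5],
    [0.07,-0.06,0,0.117,0.5],
    [0.1,-0.09,0,0.117,0.5],
    [0.13,-0.12,0,0.117,0.5],
    [0.156,-0.143,0,0.117,0.5]
  ]
}}

```text
time_s: 0.6
ee_pos: [306.1, -340.1, 213.6]
ee_rot: [-179.9, 0.0, 15.2]
force: [-0.3, -0.1, 0.6]
gripper_width: 68.6
gripper_force: 0.0
```

Emit:
{"op": "apply_moves", "data": {
  "deltas": [
    [0.03,-0.035,0.02,0,0.5],
    [0.06,-0.067,0.045,0,0.5],
    [0.088,-0.1,0.075,0,0.5],
    [0.116,-0.132,0.105,0,0.5],
    [0.1376,-0.16,0.135,0,0.5]
  ]
}}

```text
time_s: 1.1
ee_pos: [397.2, -151.7, 79.4]
ee_rot: [179.9, -0.1, 15.2]
force: [1.4, -0.4, -0.7]
gripper_width: 68.3
gripper_force: 0.0
```

Emit:
{"op": "apply_moves", "data": {
  "deltas": [
    [0,0,0.01,0,0.5],
    [0.005,0,0.01,0,0.5],
    [0.01,0,0.01,0,0.5],
    [0.015,0,0.01,0,0.5],
    [0.02,0,0.01,0,0.5]
  ]
}}

```text
time_s: 1.6
ee_pos: [416.7, -149.1, 71.1]
ee_rot: [179.9, -0.1, 15.1]
force: [-0.6, -0.1, 0.0]
gripper_width: 68.3
gripper_force: 0.0
```

Emit:
{"op": "apply_moves", "data": {
  "deltas": [
    [0.005,0,0.002,0,0.5],
    [0.01,0,0.002,0,0.5],
    [0.015,0,0.002,0,0.5],
    [0.02,0,0.002,0,0.5],
    [0.025,0,0.002,0,0.5]
  ]
}}

```text
time_s: 2.1
ee_pos: [439.2, -141.3, 68.1]
ee_rot: [-180.0, 0.1, 15.2]
force: [-3.9, -1.4, 4.4]
gripper_width: 68.5
gripper_force: 2.3
```

Emit:
{"op": "apply_moves", "data": {
  "deltas": [
    [0.005,0,0,0,0.5],
    [0.01,0,0,0,0.5],
    [0.015,0,0,0,0.5],
    [0.02,0,0,0,0.5],
    [0.023,0,0,0,0.5]
  ]
}}

```text
time_s: 2.6
ee_pos: [463.6, -135.3, 68.7]
ee_rot: [179.9, -0.1, 15.2]
force: [-1.9, 0.3, 7.6]
gripper_width: 68.1
gripper_force: 3.1
```

Run:
```python
from h import *
i=cams.grab_frame("scene")[150:350,250:450]
cv2.imwrite("pics/s1.png",cv2.resize(i,None,fx=3,fy=3));
```

```text
(no output)
```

View pics/s1.png

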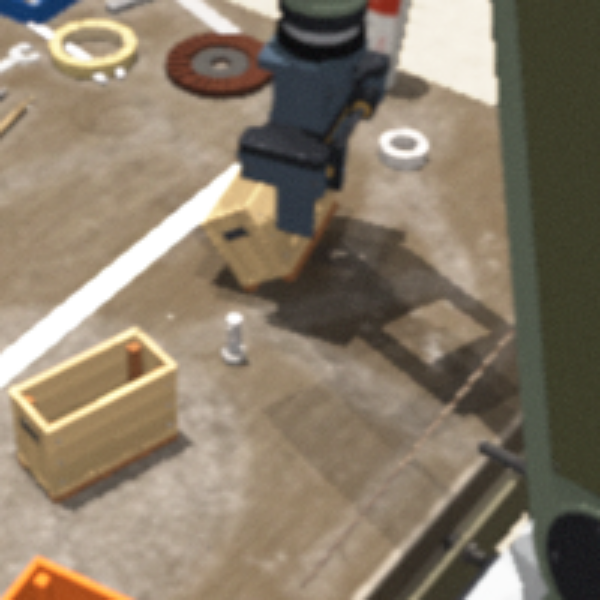

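The right crate, around (260,230) in the crop, is tipped about 35–40° and resting against the fingers. The bolt is untouched at (233,340), so I'll keep pushing.

Emit:
{"op": "apply_moves", "data": {
  "deltas": [
    [0.006,0,0,0,0.5],
    [0.012,0,0,0,0.5],
    [0.018,0,0,0,0.5],
    [0.018,0,0,0,0.5],
    [0.018,0,0,0,0.5]
  ]
}}

```text
time_s: 3.15
ee_pos: [479.3, -130.4, 67.6]
ee_rot: [-180.0, 0.0, 15.2]
force: [-0.8, 0.2, -0.6]
gripper_width: 68.6
gripper_force: 0.0
```

Emit:
{"op": "apply_moves", "data": {
  "deltas": [
    [-0.02,0,-0.03,0,0.5],
    [-0.05,0,-0.06,0,0.5],
    [-0.08,0,-0.06,0,0.5],
    [-0.074,-0.04,-0.06,0.1,0.5],
    [-0.066,-0.08,-0.06,0.2,0.5]
  ]
}}

```text
time_s: 3.65
ee_pos: [393.3, -71.2, 128.1]
ee_rot: [-180.0, -0.0, 3.2]
force: [0.6, 0.1, 0.8]
gripper_width: 68.3
gripper_force: 0.0
```

Emit:
{"op": "apply_moves", "data": {
  "deltas": [
    [0.01,-0.045,0,0.12,0.5],
    [0.02,-0.09,0,0.24,0.5],
    [0.03,-0.135,0,0.318,0.5],
    [0.04,-0.18,0,0.318,0.5],
    [0.045,-0.2,0,0.318,0.5]
  ]
}}

```text
time_s: 4.15
ee_pos: [426.5, 135.1, 127.9]
ee_rot: [-179.9, -0.0, -14.3]
force: [1.0, -1.0, 0.7]
gripper_width: 68.4
gripper_force: 0.0
```

Run:
```python
from h import *
s=env.state();print(s["ee_pos"],s["ee_rot"],s["qpos"])
y=np.radians(s["ee_rot"][2]);d=np.array([383.6,180.2])-s["ee_pos"][:2]
print("tx",d@[np.cos(y),np.sin(y)],"ty",d@[np.sin(y),-np.cos(y)],"turn",y+np.radians(14.5))
```

```text
[426.49329915 135.08482133 127.88291462] [-1.79932661e+02 -1.48065127e-02 -1.42842295e+01] [1.60637722e+01 1.14445839e+01 1.13025718e+02 6.14482680e-02
 5.54829132e+01 1.20313194e+02]
tx -52.69856732484873 ty -33.13722168137132 turn 0.0037659052877110355
```

Emit:
{"op": "apply_moves", "data": {
  "deltas": [
    [-0.035,-0.02,0,0,0.5],
    [-0.053,-0.033,0,0,0.5],
    [-0.053,-0.033,0.03,0,0.5],
    [-0.053,-0.033,0.06,0,0.5],
    [-0.045,-0.033,0.06,0,0.5]
  ]
}}

```text
time_s: 4.65
ee_pos: [387.1, 173.7, 65.1]
ee_rot: [179.7, 0.4, -14.4]
force: [-1.4, -1.4, -0.2]
gripper_width: 68.4
gripper_force: 0.0
```

Emit:
{"op": "apply_moves", "data": {
  "deltas": [
    [0.006,0,0,0,0.5],
    [0.012,0,0,0,0.5],
    [0.018,0,0,0,0.5],
    [0.024,0,0,0,0.5],
    [0.029,0,0,0,0.5]
  ]
}}

```text
time_s: 5.15
ee_pos: [419.0, 167.5, 68.5]
ee_rot: [-180.0, 0.1, -14.5]
force: [-3.9, 1.4, 3.1]
gripper_width: 68.4
gripper_force: 1.8
```

Emit:
{"op": "apply_moves", "data": {
  "deltas": [
    [0.005,0,0,0,0.5],
    [0.01,0,0,0,0.5],
    [0.015,0,0,0,0.5],
    [0.02,0,0,0,0.5],
    [0.025,0,0,0,0.5]
  ]
}}

```text
time_s: 5.65
ee_pos: [444.1, 161.5, 68.4]
ee_rot: [-180.0, -0.1, -14.4]
force: [-2.4, 1.6, 5.4]
gripper_width: 68.6
gripper_force: 2.6
```

Emit:
{"op": "apply_moves", "data": {
  "deltas": [
    [0.006,0,0,0,0.5],
    [0.012,0,0,0,0.5],
    [0.018,0,0,0,0.5],
    [0.018,0,0,0,0.5],
    [0.018,0,0,0,0.5]
  ]
}}

```text
time_s: 6.15
ee_pos: [460.8, 156.8, 67.7]
ee_rot: [180.0, 0.0, -14.5]
force: [0.1, -0.4, 0.8]
gripper_width: 68.2
gripper_force: 0.0
```

Force has dropped to zero, so it should have fallen. I'll back away and look.

Emit:
{"op": "apply_moves", "data": {
  "deltas": [
    [-0.04,0,-0.04,0,0.5],
    [-0.08,0,-0.06,0,0.5],
    [-0.09,0.04,-0.06,0,0.5],
    [-0.09,0.08,-0.06,0,0.5],
    [-0.09,0.12,-0.06,0,0.5]
  ]
}}

```text
time_s: 6.65
ee_pos: [342.4, 62.7, 128.2]
ee_rot: [180.0, -0.1, -14.3]
force: [0.3, -0.7, -0.6]
gripper_width: 68.5
gripper_force: 0.0
```

Run:
```python
from h import *
i=cams.grab_frame("scene"); cv2.imwrite("pics/s2f.png",i)
cv2.imwrite("pics/s2.png",cv2.resize(i[170:330,240:440],None,fx=3.7,fy=3.7,interpolation=cv2.INTER_CUBIC))
i=cams.grab_frame("top"); cv2.imwrite("pics/t2f.png",i)
cv2.imwrite("pics/t2.png",cv2.resize(i[165:275,205:435],None,fx=3.4,fy=3.4,interpolation=cv2.INTER_CUBIC))
```

```text
(no output)
```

View pics/s2.png

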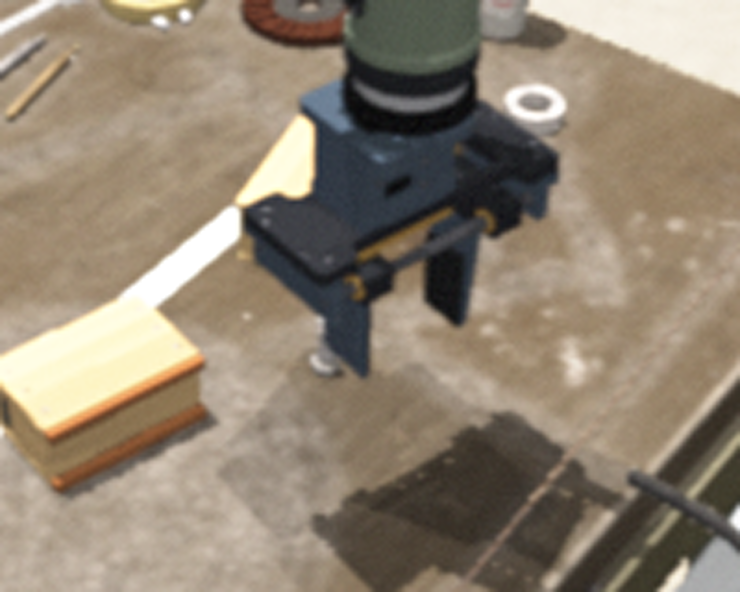

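View pics/t2.png

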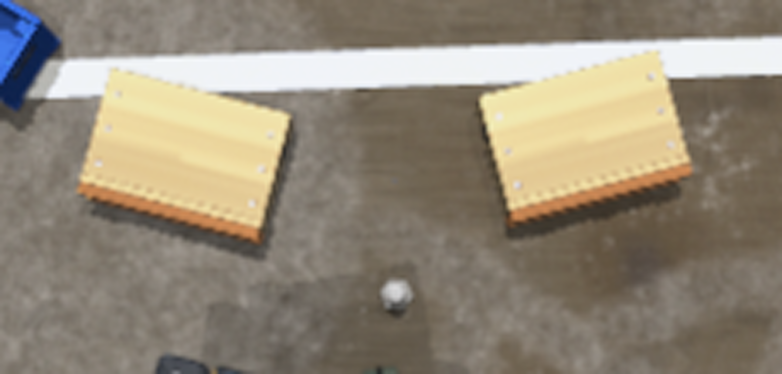

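The left crate's bottom shows as plain plywood in the scene crop, between the orange skids at (130,430). The right crate is hidden by the gripper. In the top crop both lie tipped: the left sole edge runs (80,192)–(260,242), the right (511,223)–(691,172). I'll move over to the right and check its bottom.

Emit:
{"op": "apply_moves", "data": {
  "deltas": [
    [0,0.05,0,-0.1,0.5],
    [0,0.1,0,-0.2,0.5],
    [0,0.15,0,-0.3,0.5],
    [0,0.2,0,-0.4,0.5],
    [0.02,0.24,0,-0.5,0.5]
  ]
}}

```text
time_s: 7.25
ee_pos: [302.1, -142.4, 128.0]
ee_rot: [-180.0, 0.0, 13.2]
force: [0.6, 0.7, -0.4]
gripper_width: 68.5
gripper_force: 0.0
```

Emit:
{"op": "apply_moves", "data": {
  "deltas": [
    [0,0.04,0,0,0.5],
    [0.02,0.08,0,0,0.5],
    [0.05,0.1,0,0,0.5],
    [0.06,0.1,0,0,0.5],
    [0.06,0.1,0,0,0.5]
  ]
}}

```text
time_s: 7.75
ee_pos: [385.3, -225.3, 127.5]
ee_rot: [-179.9, 0.0, 13.1]
force: [-0.4, -0.0, -0.3]
gripper_width: 68.2
gripper_force: 0.0
```

Run:
```python
from h import *
s=env.state();print(s["ee_pos"],s["ee_rot"],s["qpos"])
i=cams.grab_frame("scene"); cv2.imwrite("pics/s3f.png",i)
cv2.imwrite("pics/s3.png",cv2.resize(i[170:330,240:440],None,fx=3.7,fy=3.7,interpolation=cv2.INTER_CUBIC))
P=lambda x,y,z:px2w("top",205+x/3.4-.35,165+y/3.4-.35,z)[:2]
for a,b in(((80,192),(260,242)),((511,223),(691,172))):
    a,b=P(*a,56),P(*b,56);e=a-b;print(a,b,(a+b)/2,np.hypot(*e),np.degrees(np.arctan2(-e[0],e[1])))
```

```text
[ 385.25015037 -225.30266112  127.54908103] [-1.79946682e+02  3.48330456e-02  1.30543822e+01] [-3.18065171e+01  1.14296194e+01  1.13104078e+02  1.60384172e-02
  5.55286039e+01  4.51300320e+01]
[503.11811469 209.75330299] [471.58419326  94.14504842] [487.35115398 151.9491757 ] 119.83178512357227 -15.257147191801222
[484.55158981 -66.28323743] [ 517.94166568 -181.81547015] [ 501.24662774 -124.04935379] 120.2605253793539 16.119870862867433
```

View pics/s3.png

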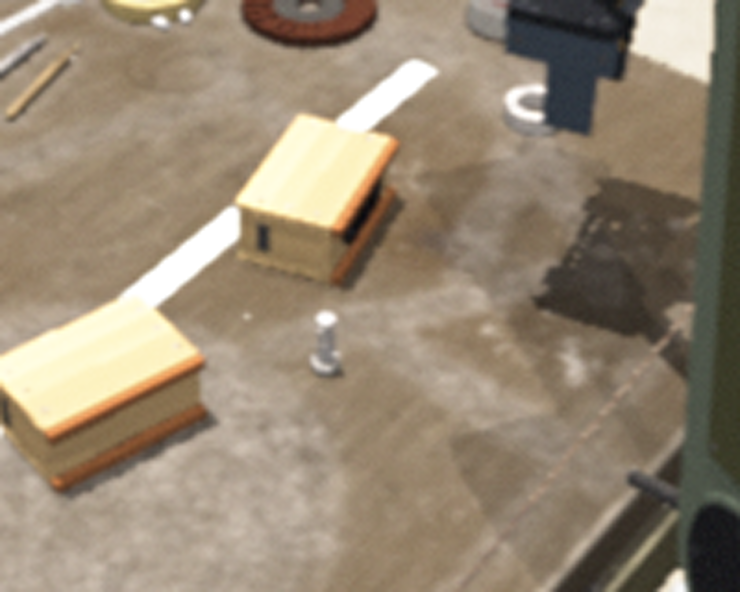

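The right crate's bottom shows the black plate at (365,205) and the left is bare, so the right crate is the stamped one. Its sole centre is (501,-124), yaw 16°. The line's centre there is x≈597, so the target sole x is about 618.

Emit:
{"op": "apply_moves", "data": {
  "deltas": [
    [0.03,-0.025,0.02,-0.03,0.6],
    [0.06,-0.05,0.045,-0.051,0.6],
    [0.091,-0.07,0.07,-0.051,0.6],
    [0.091,-0.07,0.1,-0.051,0.6],
    [0.091,-0.07,0.121,-0.051,0.6]
  ]
}}

```text
time_s: 8.3
ee_pos: [455.5, -134.9, 5.8]
ee_rot: [-179.9, 0.1, 16.1]
force: [0.1, -0.4, -0.1]
gripper_width: 73.2
gripper_force: 0.0
```

Emit:
{"op": "apply_moves", "data": {
  "deltas": [
    [0.005,0,0,0,0.6],
    [0.01,0,0,0,0.6],
    [0.015,0,0,0,0.6],
    [0.02,0,0,0,0.6],
    [0.024,0,0,0,0.6]
  ]
}}

```text
time_s: 8.8
ee_pos: [481.5, -130.8, 8.1]
ee_rot: [179.9, -0.1, 15.9]
force: [-0.3, 0.4, -0.2]
gripper_width: 73.1
gripper_force: 0.0
```

Emit:
{"op": "apply_moves", "data": {
  "deltas": [
    [0.008,0.002,0.002,0,0.6],
    [0.016,0.004,0.002,0.03,0.6],
    [0.024,0.006,0.002,0.06,0.6],
    [0.032,0.008,0.002,0.09,0.6],
    [0.04,0.01,0.002,0.12,0.6]
  ]
}}

```text
time_s: 9.3
ee_pos: [520.3, -128.8, 4.9]
ee_rot: [-179.9, 0.2, 9.0]
force: [-4.8, 0.7, 3.0]
gripper_width: 73.1
gripper_force: 2.0
```

Run:
```python
from h import *
i=cams.grab_frame("top")
cv2.imwrite("pics/t3.png",cv2.resize(i[145:275,305:435],None,fx=4.5,fy=4.5,interpolation=cv2.INTER_CUBIC))
```

```text
(no output)
```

View pics/t3.png

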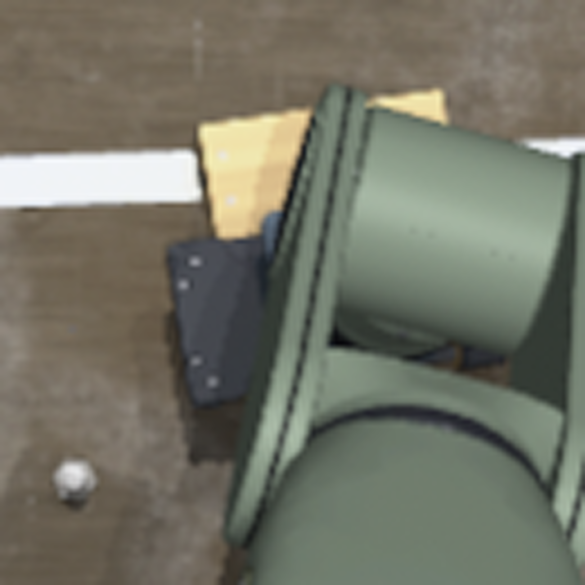

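The crate is being pushed and turning square. Its far top corners are at crop (199,127) and (443,91).

Run:
```python
from h import *
P=lambda x,y,z:px2w("top",305+x/4.5-.4,145+y/4.5-.4,z)[:2]
a,b=P(199,127,56),P(443,91,56);e=a-b;y=np.arctan2(-e[0],e[1]);m=(a+b)/2-84*np.array([np.cos(y),np.sin(y)])
s=env.state();d=m-s["ee_pos"][:2];t=np.radians(s["ee_rot"][2])
print(m,np.degrees(y),np.hypot(*e),s["ee_pos"],s["ee_rot"],"lead",d@[np.cos(t),np.sin(t)],"lat",d@[-np.sin(t),np.cos(t)])
```

```text
[ 536.77728572 -125.22669327] 8.816188691851002 120.4370612772802 [ 522.66437307 -129.10596645    5.04816071] [-1.79992020e+02  8.87487481e-03  8.92594574e+00] lead 14.54390044560927 lat 1.6425661744891047
```

Emit:
{"op": "apply_moves", "data": {
  "deltas": [
    [0.008,0.001,0,0.024,0.6],
    [0.016,0.002,0,0.048,0.6],
    [0.024,0.003,0,0.072,0.6],
    [0.032,0.004,0,0.096,0.6],
    [0.04,0.005,0,0.12,0.6]
  ]
}}

```text
time_s: 9.85
ee_pos: [562.7, -127.9, 5.0]
ee_rot: [180.0, -0.0, 2.0]
force: [-1.6, 0.4, -0.3]
gripper_width: 73.3
gripper_force: 0.8
```

Emit:
{"op": "apply_moves", "data": {
  "deltas": [
    [0.007,0,0,0,0.6],
    [0.014,0,0,0,0.6],
    [0.021,0,0,0,0.6],
    [0.028,0,0,0,0.6],
    [0.033,0,0,0,0.6]
  ]
}}

```text
time_s: 10.35
ee_pos: [595.5, -126.6, 5.1]
ee_rot: [180.0, -0.0, 2.2]
force: [-2.4, -0.2, -0.3]
gripper_width: 72.9
gripper_force: 1.2
```

Emit:
{"op": "apply_moves", "data": {
  "deltas": [
    [0.003,0,0,0,0.6],
    [0.005,0,0,0,0.6],
    [0.005,0,0,0,0.6],
    [0.005,0,0,0,0.6],
    [0.005,0,0,0,0.6]
  ]
}}

```text
time_s: 10.85
ee_pos: [600.2, -126.5, 5.4]
ee_rot: [180.0, -0.1, 2.2]
force: [0.6, -1.2, -0.0]
gripper_width: 72.8
gripper_force: 0.2
```

Emit:
{"op": "apply_moves", "data": {
  "deltas": [
    [-0.03,0,0,0,0.6],
    [-0.07,0,0,0,0.6],
    [-0.11,0,-0.03,0,0.6],
    [-0.15,0,-0.06,0,0.6],
    [-0.19,0.02,-0.1,0,0.6]
  ]
}}

```text
time_s: 11.35
ee_pos: [414.7, -148.8, 99.0]
ee_rot: [-179.9, 0.1, 2.3]
force: [-0.0, -1.0, 0.1]
gripper_width: 73.1
gripper_force: 0.0
```

Emit:
{"op": "apply_moves", "data": {
  "deltas": [
    [0,0.03,0,0,0.6],
    [-0.02,0.06,-0.02,0,0.6],
    [-0.04,0.09,-0.04,0,0.6],
    [-0.06,0.1,-0.06,0,0.6],
    [-0.06,0.1,-0.06,0,0.6]
  ]
}}

```text
time_s: 11.85
ee_pos: [361.1, -254.5, 161.2]
ee_rot: [179.7, -0.3, 2.0]
force: [1.2, -0.6, -0.5]
gripper_width: 73.2
gripper_force: 0.0
```

Run:
```python
from h import *
print(env.state()["ee_pos"])
i=cams.grab_frame("top"); cv2.imwrite("pics/t4f.png",i)
cv2.imwrite("pics/t4.png",cv2.resize(i[130:270,205:435],None,fx=3.4,fy=3.4,interpolation=cv2.INTER_CUBIC))
```

```text
[ 361.08769973 -254.51159591  161.15463958]
```

View pics/t4.png

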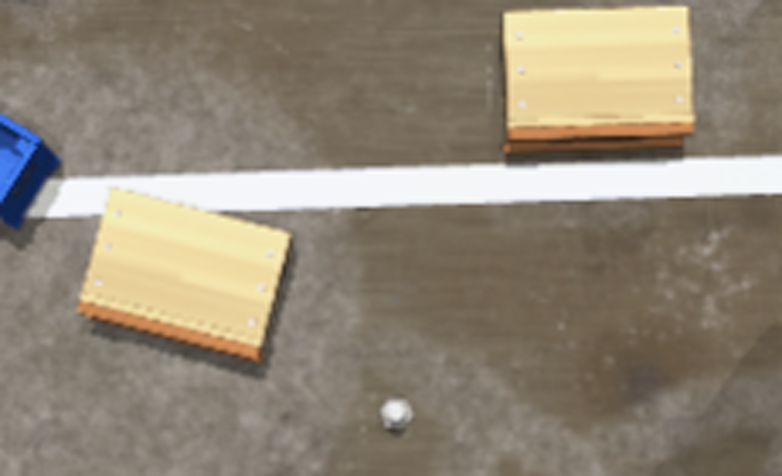

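The right crate lies square just past the tape. Its lower sole edge is (507,153)–(683,147) and the tape's far edge beneath it is (507,169)–(683,161).

Run:
```python
from h import *
P=lambda x,y,z:px2w("top",205+x/3.4-.35,130+y/3.4-.35,z)[:2].round(1)
print("top",P(509,141,56),P(692,134,56),"low",P(507,153,0),P(683,147,0),"tape far",P(507,169,0),P(683,161,0),"near",P(507,207,0),P(683,199,0))
```

```text
top [614.4 -65. ] [ 619.7 -183.1] low [616.3 -67.4] [ 621.1 -185.9] tape far [605.4 -67.4] [ 611.5 -185.9] near [579.7 -67.4] [ 585.8 -185.7]
```

```bash
python3 -c "
from workcell import env
print(env.job_done())"
```

```text
the job is handed in; nothing more can be done
None
```

Job handed in at about 12 s: both crates are tipped, the stamped one (right) has its bottom about 9 mm past the tape's far edge (22 mm past its centre), and the bare one lies where it fell; the bolt and ring looked undisturbed, and the bar was nowhere near the arm's path, though I didn't check it in the later pictures.

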